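# Post the empty tea tin into the recycling caddy

## Task

Clear the empty tea tin off the breakfast table. Lift it out of its wooden stand, where only its two short ends can be got at, set it down the right way up on the cork mat (do not drop it), let go and take it afresh across its narrow width; then push it short end first through the sprung orange flap of the white recycling caddy, so that it drops inside and the flap swings shut behind it. Do not shove or knock over the crockery or the jam jar.

Things in the scene. Friction and masses are not known exactly. Their poses are not given: they have to be found in the camera images.
- tin: Empty teal tea tin with a brass band and a round brass spot on top: a rigid closed box 64 mm long (its x), 42 mm wide (its y), 34 mm high, about 70 g. Origin at the centre of its underside, z up. Both short ends are alike: either may go first. It starts in the stand, lying along the stand's x.
- tin_center (a point): Centre of the tin, 17 mm above its underside.
- stand: Fixed pale wooden stand. Origin under its centre, x along the tin. Floor 80 x 56 mm, 6 mm thick (the tin stands on it). Along each long side of the tin, 2 mm beside it, a wall 60 mm long, 5 mm thick, up to 44 mm above the table (4 mm above the tin's top): no grip across the width here. Ends open but for a lip 12 mm above the table, 35 to 40 mm from the centre: grip the short ends above the lips.
- mat: Fixed square cork mat, 140 x 140 mm, 4 mm thick, lying on the table. Origin at the centre of its underside, sides along its x and y (not turned).
- caddy: Fixed white table-top recycling caddy, hollow, clear flat roof, 150 mm (x) by 160 mm (y), 165 mm high; walls 4 mm, inner floor 6 mm above the table. Origin under its centre. The slot is in its -y face: push along its +y. A tin pushed in until its middle is well past the sill tips in by itself when let go; if it hangs, its tail can be pushed on with closed fingertips.
- slot (a point): Middle of the slot's sill on the caddy's outer face (caddy x = 0, y = -80 mm, z = 95 mm), axes as the caddy's. The slot, outlined in blue, is 60 mm wide, from the sill at 95 mm to the lintel at 157 mm above the table; no ledge before it. The tin fits only short end first, and a finger ahead of it cannot pass under the lintel.
- flap (a joint): Orange flap 57 x 57 mm, 3 mm thick, filling the slot just inside it, hinged along its top edge 156 mm above the table. 0 = shut, hanging upright; grows as it swings inward and up, to 1.5 rad. A light spring (about 2 N at the tin) shuts it.
- teapot: White porcelain teapot, 130 mm wide, 124 mm high, spout to its -y and handle to its +y, about 180 mm over both. Origin under its centre. Bystander.
- saucer: White plate 150 mm across, 16 mm high. Origin under its centre. Bystander.
- tumbler: Tall white porcelain cup, 72 mm across, 110 mm high. Origin under its centre. Bystander.
- salt: White salt shaker, 54 mm across, 82 mm high. Origin under its centre. Bystander.
- pepper: White pepper shaker, 54 mm across, 82 mm high. Origin under its centre. Bystander.
- eggcup: White egg cup with a brown egg, 54 mm across, 68 mm high. Origin under its centre. Bystander.
- jam: Jam jar with a red cap, 60 mm across, 80 mm high. Origin under its centre. Bystander.

How it is judged:
By the outcome, as a careful person would: the job done as asked, in the order asked, and still so for the second after the job is handed in, with the robot touching nothing.
It also fails if it takes over 61 s, if anything falls off the work surface, if the arm or the gripper's body presses on something with over 40 N, if the wrist force passes 120 N, or if a joint passes its speed limit or range.

## Robot

A 6-joint arm with a two-finger parallel gripper is mounted at the origin on the work surface. World frame = base frame: x ahead of the robot, y to its left, z up, the work surface at z = 0. Lengths are in m, angles in degrees, forces in N, time in s.
With the tool pointing down it reaches from about 0.375 to 0.9 m from the base axis. Payload 3.1 kg.
Tool frame: the origin (TCP) lies midway between the tips of the shut fingers; the grasp point (between the pads) lies 19 mm behind it (bot.hold_point_z is the distance from the TCP to the grasp point, in m); z points along the fingers, y is the line along which they close (so a half turn about z gives the same grasp; the last joint's range is limited). The gripper opens to 87 mm and grips with 3 to 60 N. Pads are 19 mm wide; open, the fingers measure 117 mm over their backs; the gripper's body (75 mm by 190 mm) begins 51 mm behind the grasp point.
Start: joints at [-77.034, 30.224, 82.088, -0, 67.689, -10.227], TCP at [0.246, -0.574, 0.223] pointing down, gripper open.
Joint ranges: [-176.69, 176.69], [-43.24, 126.21], [12.49, 139.97], [-82, 262], [0, 151.66], [-163.58, 163.58]. Speed limits (degrees/s): [159.86, 159.86, 180, 180, 180, 180].

## Interface

Orientations are given as a 3x3 rotation matrix whose columns are the frame's x, y, z axes.
In Python, from rig import read_state, optics, order, bot gives the robot as it stands.
- The arm moves only by the tool drive_tool, never from a script. Its argument "steps" is a list of rows, each a list of 7 numbers: the finger opening in mm, from 0 to 87, then the shift along the tool's x, y, z normalised to -1 to 1, where 1 is 0.12 m, then the turn, a rotation vector about the tool's x, y, z normalised to -1 to 1, where 1 is 1.5 rad. In form: [[jaw, tx, ty, tz, ax, ay, az], ...]. A call has 1 to 8 rows; each row is the pose to reach, as a shift and turn from the pose commanded when the call began, along the tool's axes at that moment; what a row does not reach only later rows make up. A row lasts 1/10 s, in which the tool goes at most 50 mm and 8.59 degrees, less where a joint would pass 70% of its speed; a pose out of reach is approached as far as the arm can. A call with a number of a shift or a turn outside -1 to 1 is refused whole. A call with a gripper value outside its range is refused whole. The fingers move at their own pace and stop on an object; the grip force is fixed at half the most. Time passes only in rows, so rows that repeat a pose let the fingers close. It gives the time, the measured TCP pose, the force, the opening and the grip force at its end, in the units of the state.
- read_state(): the state, without advancing time (a new reading comes with each control period).
- optics.capture(name): name is "side" or "top"; returns a dict with "color" (400x640x3 uint8, blue, green, red), "range_z" (400x640 float32, m along the optical axis (not along the pixel's ray), 0 where there is no reading), "fx", "fy", "cx", "cy" (pixels), "rvec" (rotation vector, rad) and "tvec" (3), from world to camera coordinates, as OpenCV has them. Camera axes: x right, y down, z forward; pixel columns grow to the right and rows downward; lengths in m; the calibration is good to about 2 mm. A picture is of the moment at which its call begins.
- order.hand_in(): hands the job in; it is judged then, once.
The state is a dict: "time_s": time; "joint_positions": joint angles; "qvel": joint speeds; "tau": joint torques, N m; "position": TCP position; "tcp_rot": TCP orientation; "force": force on the tool from outside, world axes, zero at the start; "moment": the same for the moment, N m; "opening": opening from 0.0 (shut) to 1.0 (fully open); "grasp_force": force on a finger pad.
Only numpy, scipy, OpenCV 4.12 (cv2) and the standard library are available. Lean on these libraries where they do the work, as an engineer would, in place of code of your own. Each camera call takes 0.05 s, during which the arm holds its last target. There are 200 camera calls.

## Working session

There is one attempt and no reset: what is moved stays moved. The work goes in short steps, Python scripts to look and compute and a tool call to move; the robot and the scene stay as the last step left them, time stands still between calls to the robot, and variables do not carry over. Pictures are saved under pics/ and viewed, at most 10 in all, crops included, and the job is handed in when it is done.

Besides the shell and the picture viewer there is one more tool, called after "Request:" in YAML: its name, and indented under it one key for each argument. drive_tool: Moves the arm, as the interface text tells. Scaled input: -1 to 1 covers 0.12 m each way for a shift and 1.5 rad each way for a turn. Its arguments: {"type":"object","properties":{"steps":{"type":"array"}},"required":["steps"]}

```bash
ls; mkdir -p pics; python3 - <<'E'
from rig import read_state, optics, bot
import cv2,numpy as np
for n in("side","top"):
    c=optics.capture(n); cv2.imwrite(f"pics/{n}0.png",c["color"]); np.savez(f"{n}0.npz",**c)
    R=cv2.Rodrigues(np.array(c["rvec"]))[0]; print(n,c["fx"],c["cx"],c["cy"],(-R.T@np.array(c["tvec"]).ravel()).round(3),R.round(2).tolist())
s=read_state(); print(s["time_s"],s["position"],np.round(s["tcp_rot"],3).tolist(),s["opening"],bot.hold_point_z)
E
```

```text
pics
side 505.88551862603083 317.35249324643456 200.17098496690204 [0.529 0.8   0.776] [[-1.0, -0.04, 0.0], [-0.03, 0.62, -0.79], [0.03, -0.79, -0.62]]
top 463.9322701410923 315.1053062564587 198.3012030555016 [ 0.519 -0.027  1.081] [[-0.01, -1.0, -0.01], [-1.0, 0.02, -0.05], [0.05, 0.01, -1.0]]
0.1 [ 0.24602597 -0.57384     0.22167928] [[0.919, 0.394, -0.0], [0.394, -0.919, 0.002], [0.0, -0.002, -1.0]] 1.0029755230397257 0.0187
```

View pics/top0.png

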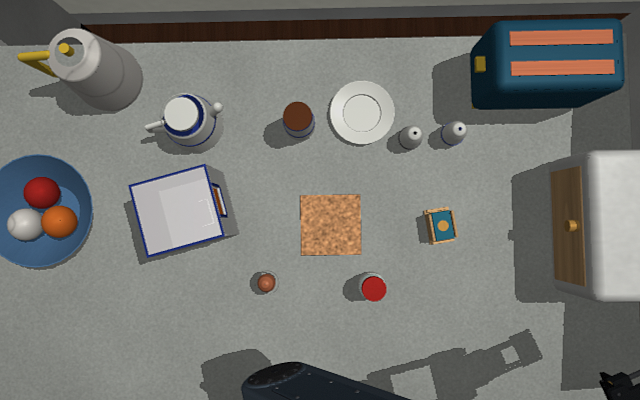

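View pics/side0.png

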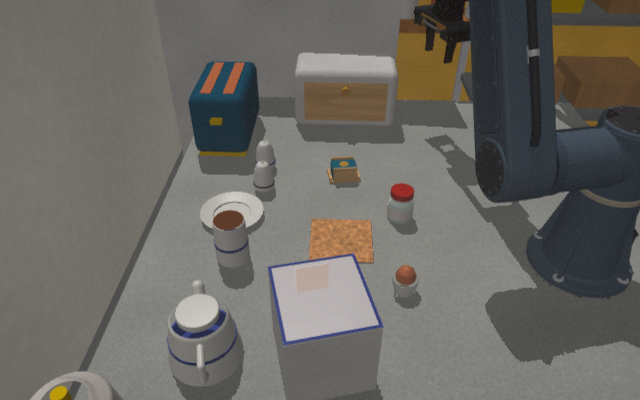

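The top view has the tin in its stand at about (441,226) with its long axis roughly along world x. The mat is at (331,225), the caddy roof around (180,210) with its slot facing right (−y), the jam jar at (373,288) and the egg cup at (265,283). The side view agrees.

```bash
cat > h.py <<'E'
import cv2,numpy as np
def load(n):
    return dict(np.load(n+"0.npz"))
def ray(c,uv,z):
    R=cv2.Rodrigues(c["rvec"])[0]; o=-R.T@c["tvec"].ravel()
    uv=np.atleast_2d(uv).astype(float)
    d=np.c_[(uv[:,0]-c["cx"])/c["fx"],(uv[:,1]-c["cy"])/c["fy"],np.ones(len(uv))]@R
    return o+d*((z-o[2])/d[:,2])[:,None]
def cont(c,lo,hi,roi):
    m=cv2.inRange(cv2.cvtColor(c["color"],cv2.COLOR_BGR2HSV),lo,hi); k=np.zeros_like(m); x0,y0,x1,y1=roi; k[y0:y1,x0:x1]=m[y0:y1,x0:x1]
    cs,_=cv2.findContours(k,cv2.RETR_EXTERNAL,cv2.CHAIN_APPROX_NONE)
    return max(cs,key=cv2.contourArea)[:,0]
def rect(c,lo,hi,roi,z):
    p=ray(c,cont(c,lo,hi,roi),z)[:,:2]
    r=cv2.minAreaRect((p*1000).astype(np.float32)); return np.round(r[0],1),np.round(r[1],1),round(r[2],1),p
E
python3 - <<'E'
from h import *
t=load("top");s=load("side")
teal=((80,60,30),(105,255,255)); cork=((5,80,90),(20,255,255)); blue=((112,100,40),(130,255,255)); red=((170,120,60),(180,255,255));wood=((8,40,60),(30,255,255))
print("tin top",rect(t,*teal,(410,195,470,260),.04)[:3])
print("tin side",rect(s,*teal,(320,140,370,190),.04)[:3])
print("stand",rect(t,*wood,(410,195,470,260),.044)[:3])
print("mat t",rect(t,*cork,(280,180,380,270),.004)[:3]);print("mat s",rect(s,*cork,(300,210,380,270),.004)[:3])
print("caddy t",rect(t,*blue,(120,155,235,265),.165)[:3]);print("caddy s",rect(s,*blue,(260,250,385,345),.165)[:3])
c=cont(t,(0,150,60),(5,255,255),(350,265,400,310));print("jam",ray(t,[c.mean(0)],.08).round(3))
print("egg",ray(t,[[265,283]],.06).round(3),"pot",ray(t,[[184,113]],.12).round(3),"tumb",ray(t,[[298,117]],.11).round(3),"salt",ray(t,[[411,137],[454,131]],.08).round(3))
a=t["color"]; A=cv2.resize(a[145:270,120:245],None,fx=3.2,fy=3.2,interpolation=cv2.INTER_CUBIC);B=cv2.resize(a[185:265,400:480],(400,400),interpolation=cv2.INTER_CUBIC)
cv2.imwrite("pics/crop.png",np.hstack([A,B]))
E
```

```text
tin top (array([ 505.2, -295.7]), array([62.5, 41.4]), 8.6)
tin side (array([ 505.6, -296.9]), array([65.3, 36.3]), 12.4)
stand (array([ 504.9, -285.8]), array([78.6, 56.5]), 8.6)
mat t (array([510.5, -45.7]), array([139.2, 139.7]), 0.2)
mat s (array([508.9, -43.4]), array([140.9, 139.4]), 90.0)
caddy t (array([546.3, 255. ]), array([149.9, 175.5]), 14.8)
caddy s (array([542.7, 263.3]), array([149.4, 158.8]), 14.8)
jam [[ 0.373 -0.135  0.08 ]]
egg [[0.385 0.1   0.06 ]] pot [[0.75 0.26 0.12]] tumb [[0.739 0.02  0.11 ]] salt [[ 0.697 -0.223  0.08 ]
 [ 0.709 -0.316  0.08 ]]
```

View pics/crop.png

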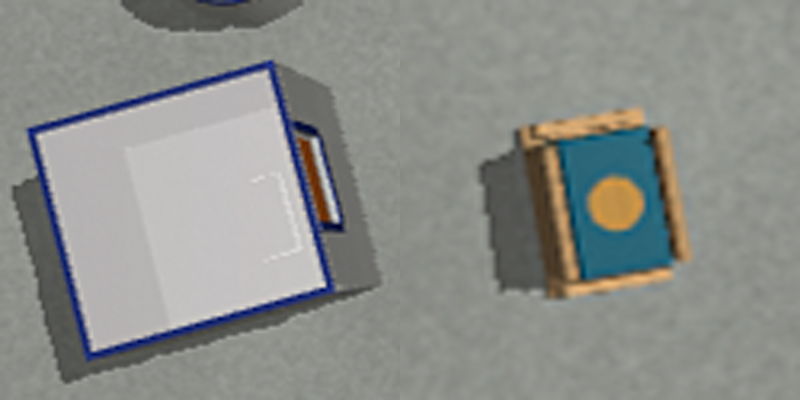

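Crop: the orange flap, outlined in blue, is on the caddy's −y face. The tin's long axis is at +8.6°, between the stand's walls. Next I refine the caddy pose and plan the first moves.

```bash
cat >> h.py <<'E'
from scipy.spatial.transform import Rotation as Ro
def Rt(psi,tilt=0):
    "tool down, closing line at psi deg, then tilted about tool y (fingers lean to tool +x for tilt>0)"
    a=np.deg2rad(psi); y=np.array([np.cos(a),np.sin(a),0]); z=np.array([0,0,-1.])
    return np.c_[np.cross(y,z),y,z]@Ro.from_euler("y",tilt,degrees=True).as_matrix()
def plan(wps,p=None,R=None):
    from rig import read_state
    s=read_state()
    if p is None: p,R=np.array(s["position"]),np.array(s["tcp_rot"])
    for q,Q in wps:
        q=np.array(q,float); n=1
        rv=Ro.from_matrix(R.T@Q).as_rotvec(); d=R.T@(q-p)
        n=max(1,int(np.ceil(max(abs(d).max()/.118, np.linalg.norm(rv)/np.deg2rad(66), np.linalg.norm(d)/.35))))
        for i in range(n):
            R2=R@Ro.from_rotvec(rv/n).as_matrix(); p2=p+(q-p)/(n-i)
            rows=max(np.linalg.norm(p2-p)/.05,np.linalg.norm(rv)/n/np.deg2rad(8.59))
            print(p2.round(4),"rows %.1f"%rows,np.r_[R.T@(p2-p)/.12,rv/n/1.5].round(3).tolist()); p,R=p2,R2
E
python3 - <<'E'
from h import *
t=load("top")
P=ray(t,[[129.4,185.6],[205,164.7],[223.1,235.6],[148.1,256.6]],.165)[:,:2]
print((P*1000).round(1).tolist(),P.mean(0),[np.rad2deg(np.arctan2(*(P[a]-P[b])[::-1])).round(1) for a,b in((1,2),(0,3))])
plan([([.505,-.296,.20],Rt(8.6)),([.505,-.296,.1],Rt(8.6)),([.505,-.296,.018],Rt(8.6))])
E
```

```text
[[594.6, 355.6], [633.9, 204.4], [492.6, 168.9], [453.4, 317.8]] [0.54362953 0.26167617] [np.float64(14.1), np.float64(15.0)]
[ 0.3324 -0.4812  0.2145] rows 2.9 [0.965, -0.426, 0.061, -0.0, -0.0, -0.292]
[ 0.4187 -0.3886  0.2072] rows 2.9 [1.055, 0.024, 0.061, -0.0, -0.0, -0.292]
[ 0.505 -0.296  0.2  ] rows 2.9 [0.945, 0.47, 0.06, -0.0, -0.0, -0.292]
[ 0.505 -0.296  0.1  ] rows 2.0 [-0.0, -0.0, 0.833, 0.0, 0.0, -0.0]
[ 0.505 -0.296  0.018] rows 1.6 [-0.0, -0.0, 0.683, 0.0, 0.0, -0.0]
```

Request:
drive_tool:
  steps:
    - [87, 0.965, -0.426, 0.06, 0, 0, -0.292]
    - [87, 0.965, -0.426, 0.06, 0, 0, -0.292]
    - [87, 0.965, -0.426, 0.06, 0, 0, -0.292]
    - [87, 0.965, -0.426, 0.06, 0, 0, -0.292]

```text
time_s: 0.5
position: [0.3344, -0.4779, 0.2146]
tcp_rot: [[0.661, 0.75, -0.001], [0.75, -0.661, 0.004], [0.002, -0.003, -1.0]]
force: [-0.5, -0.5, -0.2]
opening: 0.996
grasp_force: 0.0
```

Request:
drive_tool:
  steps:
    - [87, 0.98, 0.024, 0.06, 0, 0, -0.292]
    - [87, 0.98, 0.024, 0.06, 0, 0, -0.292]
    - [87, 0.98, 0.024, 0.06, 0, 0, -0.292]
    - [87, 0.98, 0.024, 0.06, 0, 0, -0.292]

```text
time_s: 0.9
position: [0.4138, -0.3944, 0.2078]
tcp_rot: [[0.284, 0.959, -0.001], [0.959, -0.284, 0.001], [0.001, -0.001, -1.0]]
force: [-0.8, -0.2, 0.5]
opening: 1.003
grasp_force: 0.0
```

Request:
drive_tool:
  steps:
    - [87, 0.98, 0.45, 0.06, 0, 0, -0.292]
    - [87, 0.98, 0.45, 0.06, 0, 0, -0.292]
    - [87, 0.98, 0.45, 0.06, 0, 0, -0.292]
    - [87, 0.98, 0.45, 0.06, 0, 0, -0.292]
    - [87, 0.98, 0.45, 0.06, 0, 0, -0.292]

```text
time_s: 1.4
position: [0.498, -0.3001, 0.2008]
tcp_rot: [[-0.144, 0.99, -0.0], [0.99, 0.144, -0.001], [-0.001, -0.001, -1.0]]
force: [-1.0, 0.1, -1.2]
opening: 0.997
grasp_force: 0.0
```

```bash
python3 - <<'E'
from h import *
plan([([.5055,-.296,.08],Rt(8.6)),([.5055,-.296,.018],Rt(8.6))])
E
```

```text
[ 0.5017 -0.298   0.1404] rows 1.2 [0.013, 0.034, 0.504, -0.0, 0.0, -0.002]
[ 0.5055 -0.296   0.08  ] rows 1.2 [0.012, 0.034, 0.504, -0.0, 0.0, -0.002]
[ 0.5055 -0.296   0.018 ] rows 1.2 [-0.0, -0.0, 0.517, -0.0, -0.0, 0.0]
```

Request:
drive_tool:
  steps:
    - [87, 0.026, 0.068, 0.5, 0, 0, 0]
    - [87, 0.026, 0.068, 0.95, 0, 0, 0]
    - [87, 0.026, 0.068, 0.95, 0, 0, 0]
    - [87, 0.026, 0.068, 0.95, 0, 0, 0]

```text
time_s: 1.8
position: [0.5031, -0.2953, 0.084]
tcp_rot: [[-0.143, 0.99, -0.005], [0.99, 0.143, 0.004], [0.004, -0.005, -1.0]]
force: [-0.5, 1.0, 0.4]
opening: 1.0
grasp_force: 0.0
```

```bash
python3 - <<'E'
from h import *
plan([([.5055,-.296,.018],Rt(8.6))])
E
```

```text
[ 0.5055 -0.296   0.018 ] rows 1.3 [-0.011, 0.022, 0.55, -0.003, -0.003, -0.005]
```

Request:
drive_tool:
  steps:
    - [87, -0.005, 0.015, 0.3, 0, 0, 0]
    - [87, -0.005, 0.015, 0.55, 0, 0, 0]
    - [87, -0.005, 0.015, 0.55, 0, 0, 0]
    - [87, -0.005, 0.015, 0.55, 0, 0, 0]

```text
time_s: 2.2
position: [0.5079, -0.2965, 0.0221]
tcp_rot: [[-0.145, 0.989, 0.001], [0.989, 0.145, -0.001], [-0.001, 0.001, -1.0]]
force: [0.9, -0.2, 0.6]
opening: 0.999
grasp_force: 0.0
```

```bash
python3 - <<'E'
from h import *
from rig import read_state,optics
print(read_state()["position"])
plan([([.5055,-.296,.018],Rt(8.6))])
a=optics.capture("side")["color"];b=optics.capture("top")["color"]
cv2.imwrite("pics/g1.png",np.hstack([cv2.resize(a[110:210,290:410],(480,400)),cv2.resize(b[185:265,410:470],(300,400))]))
E
```

```text
[ 0.50790229 -0.29645127  0.02210078]
[ 0.5055 -0.296   0.018 ] rows 0.1 [0.007, -0.019, 0.034, 0.001, 0.001, -0.003]
```

View pics/g1.png

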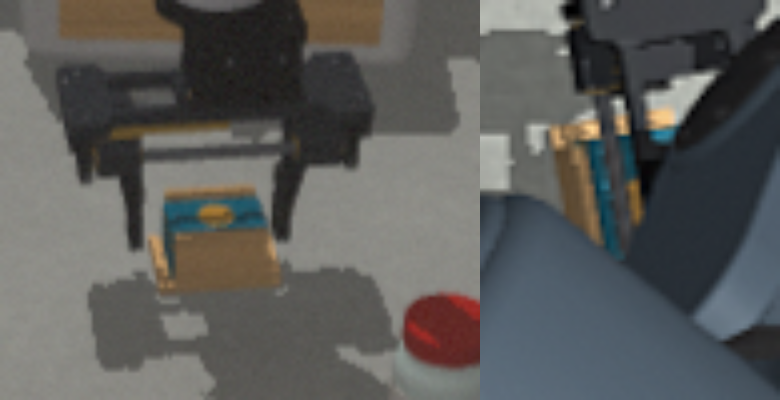

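Picture: the two fingers straddle the short ends above the lips, at (140,235) and (282,235) in the crop, with the brass spot at (215,214). The tool sits a few mm too far toward +x, so I shift it and go down.

Request:
drive_tool:
  steps:
    - [87, 0.005, -0.025, 0.03, 0, 0, 0]
    - [87, 0.005, -0.025, 0.03, 0, 0, 0]
    - [60, 0.005, -0.025, 0.03, 0, 0, 0]
    - [50, 0.005, -0.025, 0.03, 0, 0, 0]
    - [50, 0.005, -0.025, 0.03, 0, 0, 0]
    - [50, 0.005, -0.025, 0.03, 0, 0, 0]
    - [50, 0.005, -0.025, 0.03, 0, 0, 0]
    - [50, 0.005, -0.025, 0.03, 0, 0, 0]

```text
time_s: 3.1
position: [0.5047, -0.2946, 0.0174]
tcp_rot: [[-0.148, 0.989, -0.0], [0.989, 0.148, 0.0], [0.0, -0.0, -1.0]]
force: [-0.6, 0.7, 1.7]
opening: 0.736
grasp_force: 30.0
```

Request:
drive_tool:
  steps:
    - [50, 0, 0, -0.2, 0, 0, 0]
    - [50, 0, 0, -0.5, 0, 0, 0]
    - [50, 0, 0, -0.9, 0, 0, 0]
    - [50, 0, 0, -0.9, 0, 0, 0]
    - [50, 0, 0, -0.9, 0, 0, 0]

```text
time_s: 3.6
position: [0.5052, -0.295, 0.1265]
tcp_rot: [[-0.147, 0.989, 0.002], [0.989, 0.147, -0.002], [-0.002, 0.002, -1.0]]
force: [0.1, 0.2, -1.0]
opening: 0.73
grasp_force: 30.0
```

```bash
python3 - <<'E'
from h import *
plan([([.510,-.045,.12],Rt(-75.3)),([.51,-.045,.03],Rt(-75.3))])
E
```

```text
[ 0.5068 -0.2117  0.1243] rows 3.3 [0.685, 0.116, 0.017, 0.001, 0.0, 0.325]
[ 0.5084 -0.1283  0.1222] rows 3.3 [0.659, -0.219, 0.017, 0.001, 0.0, 0.325]
[ 0.51  -0.045  0.12 ] rows 3.3 [0.48, -0.502, 0.017, 0.001, 0.0, 0.325]
[ 0.51  -0.045  0.03 ] rows 1.8 [-0.0, -0.0, 0.75, -0.0, -0.0, 0.0]
```

Request:
drive_tool:
  steps:
    - [50, 0.25, 0.04, 0.01, 0, 0, 0.1]
    - [50, 0.5, 0.08, 0.01, 0, 0, 0.2]
    - [50, 0.685, 0.116, 0.017, 0, 0, 0.325]
    - [50, 0.685, 0.116, 0.017, 0, 0, 0.325]
    - [50, 0.685, 0.116, 0.017, 0, 0, 0.325]

```text
time_s: 4.1
position: [0.505, -0.2096, 0.1214]
tcp_rot: [[0.332, 0.943, -0.004], [0.943, -0.332, 0.002], [0.001, -0.004, -1.0]]
force: [0.0, -0.4, -0.5]
opening: 0.738
grasp_force: 30.0
```

Request:
drive_tool:
  steps:
    - [50, 0.25, -0.08, 0.01, 0, 0, 0.1]
    - [50, 0.5, -0.16, 0.01, 0, 0, 0.2]
    - [50, 0.66, -0.22, 0.017, 0, 0, 0.325]
    - [50, 0.66, -0.22, 0.017, 0, 0, 0.325]
    - [50, 0.66, -0.22, 0.017, 0, 0, 0.325]

```text
time_s: 4.6
position: [0.5072, -0.1273, 0.1202]
tcp_rot: [[0.735, 0.678, -0.002], [0.678, -0.735, 0.001], [-0.001, -0.002, -1.0]]
force: [0.6, -0.8, -0.8]
opening: 0.732
grasp_force: 30.0
```

Request:
drive_tool:
  steps:
    - [50, 0.16, -0.16, 0.01, 0, 0, 0.1]
    - [50, 0.32, -0.32, 0.01, 0, 0, 0.2]
    - [50, 0.48, -0.5, 0.017, 0, 0, 0.325]
    - [50, 0.48, -0.5, 0.017, 0, 0, 0.325]
    - [50, 0.48, -0.5, 0.017, 0, 0, 0.325]
    - [50, 0.48, -0.5, 0.017, 0, 0, 0.325]

```text
time_s: 5.2
position: [0.5098, -0.0454, 0.1189]
tcp_rot: [[0.967, 0.254, -0.0], [0.254, -0.967, -0.0], [-0.0, 0.0, -1.0]]
force: [0.0, 1.2, -0.5]
opening: 0.734
grasp_force: 30.0
```

```bash
python3 - <<'E'
from h import *
plan([([.51,-.045,.03],Rt(-75.3)),([.51,-.045,.016],Rt(-75.3))])
E
```

```text
[ 0.51  -0.045  0.03 ] rows 1.8 [0.003, -0.003, 0.741, 0.0, 0.0, 0.0]
[ 0.51  -0.045  0.016] rows 0.3 [-0.0, -0.0, 0.117, -0.0, -0.0, -0.0]
```

Request:
drive_tool:
  steps:
    - [50, 0, 0, 0.3, 0, 0, 0]
    - [50, 0, 0, 0.6, 0, 0, 0]
    - [50, 0, 0, 0.78, 0, 0, 0]
    - [50, 0, 0, 0.78, 0, 0, 0]
    - [50, 0, 0, 0.78, 0, 0, 0]
    - [50, 0, 0, 0.78, 0, 0, 0]

```text
time_s: 5.8
position: [0.5106, -0.0454, 0.0267]
tcp_rot: [[0.967, 0.253, 0.002], [0.253, -0.967, -0.001], [0.002, 0.001, -1.0]]
force: [-0.1, -0.2, -0.2]
opening: 0.732
grasp_force: 30.0
```

Request:
drive_tool:
  steps:
    - [50, 0, 0, 0.03, 0, 0, 0]
    - [50, 0, 0, 0.04, 0, 0, 0]
    - [50, 0, 0, 0.05, 0, 0, 0]
    - [50, 0, 0, 0.06, 0, 0, 0]

```text
time_s: 6.2
position: [0.5097, -0.0446, 0.0187]
tcp_rot: [[0.967, 0.254, 0.001], [0.254, -0.967, -0.0], [0.0, 0.0, -1.0]]
force: [0.0, -0.6, -1.6]
opening: 0.736
grasp_force: 30.0
```

Request:
drive_tool:
  steps:
    - [50, 0, 0, 0.015, 0, 0, 0]
    - [50, 0, 0, 0.02, 0, 0, 0]
    - [50, 0, 0, 0.02, 0, 0, 0]

```text
time_s: 6.5
position: [0.5095, -0.0446, 0.0159]
tcp_rot: [[0.967, 0.254, -0.0], [0.254, -0.967, 0.0], [-0.0, -0.0, -1.0]]
force: [0.7, 0.3, -0.7]
opening: 0.734
grasp_force: 30.0
```

Request:
drive_tool:
  steps:
    - [50, 0, 0, 0.008, 0, 0, 0]
    - [50, 0, 0, 0.008, 0, 0, 0]

```text
time_s: 6.7
position: [0.5096, -0.0446, 0.0154]
tcp_rot: [[0.967, 0.254, 0.0], [0.254, -0.967, -0.0], [0.0, 0.0, -1.0]]
force: [-0.6, 0.4, 3.4]
opening: 0.733
grasp_force: 30.0
```

Request:
drive_tool:
  steps:
    - [50, 0, 0, 0.004, 0, 0, 0]
    - [50, 0, 0, 0.004, 0, 0, 0]

```text
time_s: 6.9
position: [0.5096, -0.0446, 0.0153]
tcp_rot: [[0.967, 0.253, 0.0], [0.253, -0.967, -0.0], [0.0, 0.0, -1.0]]
force: [-0.5, -0.2, 6.7]
opening: 0.733
grasp_force: 30.0
```

The force rise shows the tin is down on the mat. Open slowly and rise.

Request:
drive_tool:
  steps:
    - [68, 0, 0, 0, 0, 0, 0]
    - [76, 0, 0, 0, 0, 0, 0]
    - [87, 0, 0, 0, 0, 0, 0]
    - [87, 0, 0, 0, 0, 0, 0]
    - [87, 0, 0, 0, 0, 0, 0]

```text
time_s: 7.4
position: [0.5095, -0.0446, 0.0144]
tcp_rot: [[0.967, 0.253, -0.0], [0.253, -0.967, 0.0], [-0.0, -0.0, -1.0]]
force: [-0.0, 1.0, -0.1]
opening: 0.98
grasp_force: 0.0
```

Request:
drive_tool:
  steps:
    - [87, 0, 0, -0.3, 0, 0, 0]
    - [87, 0, 0, -0.7, 0, 0, 0]
    - [87, 0, 0, -0.95, 0, 0, 0]
    - [87, 0, 0, -0.95, 0, 0, 0]

```text
time_s: 7.8
position: [0.5125, -0.0454, 0.1325]
tcp_rot: [[0.967, 0.254, 0.009], [0.254, -0.967, -0.003], [0.008, 0.005, -1.0]]
force: [0.1, 0.4, -0.2]
opening: 0.998
grasp_force: 0.0
```

```bash
python3 - <<'E'
from h import *
from rig import optics
for n in("top","side"):
    c=optics.capture(n); a=c["color"]
    cv2.imwrite(f"pics/m_{n}.png",cv2.resize(a[160:290,270:400],(520,520)))
    for w,col in(("teal",((80,60,30),(105,255,255))),):
        try: print(n,rect(c,*col,(295,185,375,265),.038)[:3])
        except Exception as e: print(n,e)
E
```

```text
top (array([506.8, -57.2]), array([191.9, 154.9]), 80.7)
side (array([510.3, -41.6]), array([40.7, 66.6]), 13.5)
```

View pics/m_side.png

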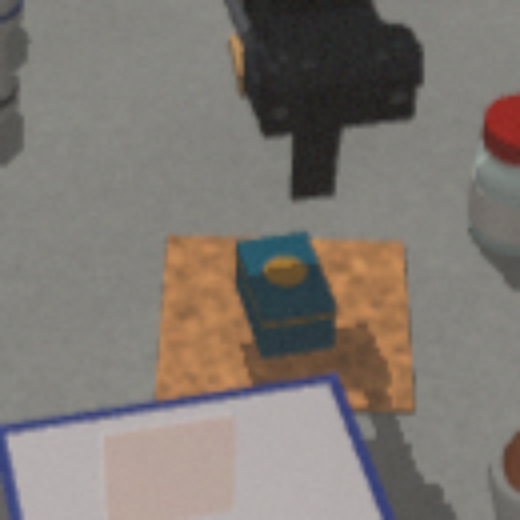

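The tin stands upright and centred on the mat, with its spot at about (285,270) in the crop and its long axis along the caddy's push line. Now I take it afresh across the width near the tail, with the tool leaning 30°.

```bash
python3 - <<'E'
from h import *
R=Rt(14.7,30); z=R[:,2]; g=np.array([.5157,-.068,.012]); print(R.round(3).tolist())
plan([(g-.12*z+[0,0,.02],R),(g-.05*z,R),(g,R)])
E
```

```text
[[-0.22, 0.967, -0.127], [0.838, 0.254, 0.484], [0.5, 0.0, -0.866]]
[ 0.5203 -0.0854  0.1325] rows 5.5 [-0.0, 0.35, -0.028, 0.137, 0.137, -0.51]
[ 0.5309 -0.126   0.1359] rows 5.5 [-0.225, 0.243, -0.118, 0.137, 0.137, -0.51]
[ 0.522  -0.0922  0.0553] rows 1.8 [-0.083, 0.0, 0.728, 0.0, 0.0, -0.0]
[ 0.5157 -0.068   0.012 ] rows 1.0 [0.0, -0.0, 0.417, -0.0, -0.0, 0.0]
```

Request:
drive_tool:
  steps:
    - [72, 0, 0.12, -0.1, 0.05, 0.05, -0.17]
    - [72, 0, 0.24, -0.1, 0.09, 0.09, -0.34]
    - [72, 0, 0.35, -0.1, 0.137, 0.137, -0.51]
    - [72, 0, 0.35, -0.1, 0.137, 0.137, -0.51]
    - [72, 0, 0.35, -0.1, 0.137, 0.137, -0.51]
    - [72, 0, 0.35, -0.1, 0.137, 0.137, -0.51]
    - [72, 0, 0.35, -0.1, 0.137, 0.137, -0.51]

```text
time_s: 8.6
position: [0.5194, -0.086, 0.1385]
tcp_rot: [[0.515, 0.856, 0.037], [0.817, -0.504, 0.279], [0.257, -0.113, -0.96]]
force: [-0.3, -0.8, -0.1]
opening: 0.83
grasp_force: 0.0
```

Request:
drive_tool:
  steps:
    - [72, -0.11, 0.12, -0.06, 0.05, 0.05, -0.17]
    - [72, -0.22, 0.24, -0.1, 0.09, 0.09, -0.34]
    - [72, -0.225, 0.243, -0.118, 0.137, 0.137, -0.51]
    - [72, -0.225, 0.243, -0.118, 0.137, 0.137, -0.51]
    - [72, -0.225, 0.243, -0.118, 0.137, 0.137, -0.51]
    - [72, -0.225, 0.243, -0.118, 0.137, 0.137, -0.51]
    - [72, -0.225, 0.243, -0.118, 0.137, 0.137, -0.51]

```text
time_s: 9.3
position: [0.5306, -0.1256, 0.1424]
tcp_rot: [[-0.215, 0.968, -0.129], [0.838, 0.25, 0.485], [0.502, -0.004, -0.865]]
force: [0.1, 0.2, -1.4]
opening: 0.827
grasp_force: 0.0
```

```bash
python3 - <<'E'
from h import *
R=Rt(14.7,30); z=R[:,2]; g=np.array([.5157,-.068,.012])
plan([(g-.05*z,R),(g,R)])
E
```

```text
[ 0.522  -0.0922  0.0553] rows 1.9 [-0.116, 0.003, 0.772, -0.001, -0.001, -0.003]
[ 0.5157 -0.068   0.012 ] rows 1.0 [-0.0, -0.0, 0.417, -0.0, 0.0, 0.0]
```

Request:
drive_tool:
  steps:
    - [72, -0.116, 0, 0.3, 0, 0, 0]
    - [72, -0.116, 0, 0.6, 0, 0, 0]
    - [72, -0.116, 0, 0.77, 0, 0, 0]
    - [72, -0.116, 0, 0.77, 0, 0, 0]
    - [72, -0.116, 0, 0.77, 0, 0, 0]

```text
time_s: 9.8
position: [0.522, -0.0925, 0.057]
tcp_rot: [[-0.217, 0.968, -0.127], [0.838, 0.251, 0.484], [0.501, -0.002, -0.865]]
force: [-0.5, 0.7, -0.4]
opening: 0.827
grasp_force: 0.0
```

```bash
python3 - <<'E'
from h import *
from rig import optics
R=Rt(14.7,30); z=R[:,2]; g=np.array([.5157,-.068,.012])
plan([(g,R)])
c=optics.capture("side"); cv2.imwrite("pics/g2.png",cv2.resize(c["color"][130:280,260:440],(720,600),interpolation=cv2.INTER_CUBIC))
E
```

```text
[ 0.5157 -0.068   0.012 ] rows 1.0 [-0.006, 0.001, 0.43, -0.0, -0.001, -0.002]
```

View pics/g2.png

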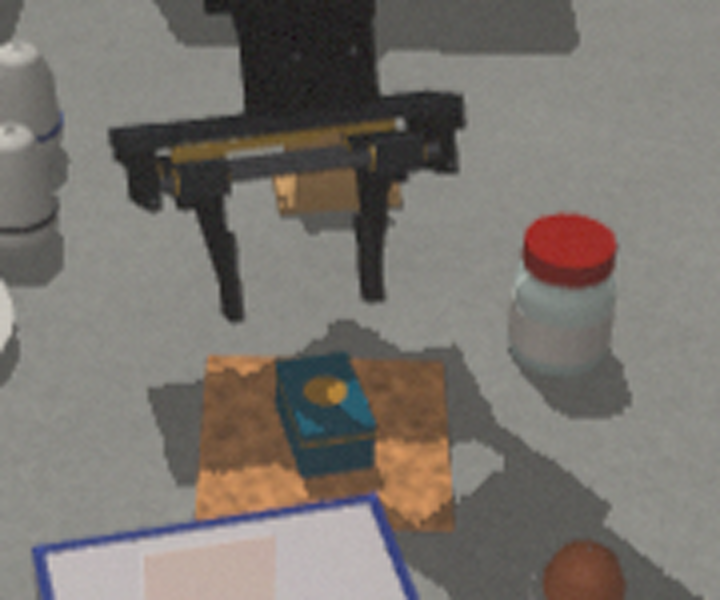

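The open fingers, tips at (232,315) and (372,298), straddle the tin's tail line. The jam jar at (570,290) is clear, so I descend.

Request:
drive_tool:
  steps:
    - [72, 0, 0, 0.2, 0, 0, 0]
    - [72, 0, 0, 0.4, 0, 0, 0]
    - [72, 0, 0, 0.42, 0, 0, 0]
    - [72, 0, 0, 0.42, 0, 0, 0]

```text
time_s: 10.25
position: [0.5164, -0.069, 0.0141]
tcp_rot: [[-0.218, 0.968, -0.126], [0.838, 0.252, 0.484], [0.5, 0.0, -0.866]]
force: [-0.4, 0.1, 0.3]
opening: 0.825
grasp_force: 0.0
```

Request:
drive_tool:
  steps:
    - [55, 0, 0, 0, 0, 0, 0]
    - [30, 0, 0, 0, 0, 0, 0]
    - [30, 0, 0, 0, 0, 0, 0]
    - [30, 0, 0, 0, 0, 0, 0]
    - [30, 0, 0, 0, 0, 0, 0]
    - [30, 0, 0, 0, 0, 0, 0]

```text
time_s: 10.85
position: [0.5159, -0.0687, 0.0137]
tcp_rot: [[-0.218, 0.968, -0.126], [0.838, 0.252, 0.484], [0.501, -0.0, -0.866]]
force: [0.4, -0.7, 2.2]
opening: 0.48
grasp_force: 30.0
```

Request:
drive_tool:
  steps:
    - [30, 0.1, 0, -0.17, 0, 0, 0]
    - [30, 0.25, 0, -0.43, 0, 0, 0]
    - [30, 0.5, 0, -0.866, 0, 0, 0]
    - [30, 0.5, 0, -0.866, 0, 0, 0]
    - [30, 0.5, 0, -0.866, 0, 0, 0]

```text
time_s: 11.35
position: [0.5169, -0.0691, 0.135]
tcp_rot: [[-0.22, 0.968, -0.123], [0.839, 0.252, 0.482], [0.498, 0.003, -0.867]]
force: [0.7, 0.1, -0.7]
opening: 0.474
grasp_force: 30.0
```

```bash
python3 - <<'E'
from h import *
R=Rt(14.7,15);d=np.array([-.2538,.9673,0]);s=np.array([.5636,.1849,0])
print(np.round(R,3).tolist())
plan([(s-.086*d+[0,0,.124],R),(s-.012*d+[0,0,.124],R),(s-.012*d+[0,0,.110],R)])
E
```

```text
[[-0.245, 0.967, -0.066], [0.934, 0.254, 0.25], [0.259, 0.0, -0.966]]
[0.5511 0.0163 0.1295] rows 1.8 [0.512, 0.456, 0.348, 0.001, -0.086, -0.0]
[0.5854 0.1017 0.124 ] rows 1.8 [0.552, 0.457, 0.278, 0.001, -0.086, -0.0]
[0.5666 0.1733 0.124 ] rows 1.5 [0.596, -0.0, 0.16, -0.0, -0.0, -0.0]
[0.5666 0.1733 0.11  ] rows 0.3 [-0.03, -0.0, 0.113, 0.0, -0.0, -0.0]
```

Request:
drive_tool:
  steps:
    - [30, 0.25, 0.23, 0.17, 0, -0.04, 0]
    - [30, 0.51, 0.456, 0.35, 0, -0.086, 0]
    - [30, 0.51, 0.456, 0.35, 0, -0.086, 0]
    - [30, 0.51, 0.456, 0.35, 0, -0.086, 0]

```text
time_s: 11.75
position: [0.5486, 0.0191, 0.126]
tcp_rot: [[-0.235, 0.967, -0.102], [0.892, 0.257, 0.373], [0.387, -0.004, -0.922]]
force: [-0.6, 0.3, -0.9]
opening: 0.48
grasp_force: 30.0
```

Request:
drive_tool:
  steps:
    - [30, 0.28, 0.23, 0.14, 0, -0.04, 0]
    - [30, 0.55, 0.457, 0.28, 0, -0.086, 0]
    - [30, 0.55, 0.457, 0.28, 0, -0.086, 0]
    - [30, 0.55, 0.457, 0.28, 0, -0.086, 0]
    - [30, 0.55, 0.457, 0.28, 0, -0.086, 0]

```text
time_s: 12.25
position: [0.584, 0.1004, 0.121]
tcp_rot: [[-0.241, 0.968, -0.068], [0.934, 0.25, 0.255], [0.264, -0.003, -0.965]]
force: [0.5, -0.3, -1.0]
opening: 0.481
grasp_force: 30.0
```

```bash
python3 - <<'E'
from h import *
from rig import optics
R=Rt(14.7,15);d=np.array([-.2538,.9673,0]);s=np.array([.5636,.1849,0])
plan([(s-.012*d+[0,0,.124],R),(s-.012*d+[0,0,.110],R)])
a=optics.capture("top")["color"][130:280,110:310];b=optics.capture("side")["color"][170:400,210:440]
cv2.imwrite("pics/pre.png",np.hstack([cv2.resize(a,(450,400)[:2]),cv2.resize(b,(350,400))]))
E
```

```text
[0.5666 0.1733 0.124 ] rows 1.5 [0.609, 0.012, 0.141, -0.001, -0.003, -0.003]
[0.5666 0.1733 0.11  ] rows 0.3 [-0.03, -0.0, 0.113, 0.0, -0.0, -0.0]
```

View pics/pre.png

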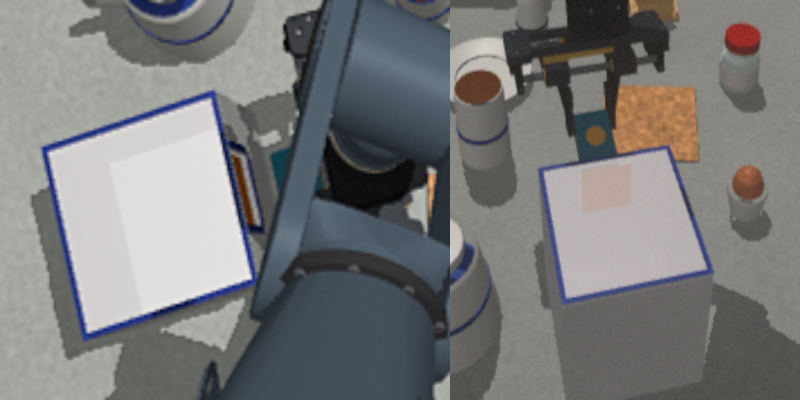

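The tin lies in front of the flap, nose at about (598,160) in the right half, with the caddy's near roof edge running from (540,168) to (668,150). I check the lateral offset by casting the brass spot's ray.

```bash
python3 - <<'E'
from h import *
from rig import optics,read_state
print(read_state()["position"])
d=np.array([-.2538,.9673]);x=np.array([.9673,.2538]);s=np.array([.5636,.1849])
c=optics.capture("side")
k=cont(c,(14,80,60),(30,255,255),(270,235,315,262)); print(k.mean(0),len(k))
p=ray(c,[k.mean(0)],.14)[0]; print("spot",p.round(4),"lat",(p[:2]-s)@x,"u",(p[:2]-s)@d)
# slot lateral from flap seen in side view through roof
k=cont(c,(3,15,120),(20,120,255),(270,250,340,300)); e=k[k[:,1]<np.median(k[:,1])]
print("flap",k.min(0),k.max(0)); q=ray(c,[k.mean(0)],.156)[0]; print(q.round(4),"lat",(q[:2]-s)@x)
# slot lateral from top: blue outline right of roof
t=load("top"); hs=cv2.cvtColor(t["color"],cv2.COLOR_BGR2HSV); m=cv2.inRange(hs,(3,120,60),(18,255,255))
m[:, :195]=0; m[:,240:]=0; m[:170]=0; m[240:]=0; v=np.argwhere(m)[:,::-1]; q=ray(t,v,.13)[:,:2]; l=(q-s)@x
print("orange lat",l.min(),l.max(),"u",((q-s)@d).mean())
E
```

```text
[0.58437957 0.09992083 0.12148926]
[305.25806452 247.70967742] 31
spot [0.5767 0.1309 0.14  ] lat -0.0009893166733858788 u -0.05555451876584912
flap [295 264] [328 292]
[0.5601 0.2191 0.156 ] lat 0.005330425660536858
orange lat -0.026428802050171042 0.02834764406141385 u 0.002350564200459923
```

Request:
drive_tool:
  steps:
    - [30, 0.1, 0.02, 0.0, 0, 0, 0]
    - [30, 0.2, 0.02, 0.03, 0, 0, 0]
    - [30, 0.3, 0.02, 0.06, 0, 0, 0]
    - [30, 0.4, 0.02, 0.085, 0, 0, 0]
    - [30, 0.5, 0.02, 0.112, 0, 0, 0]
    - [30, 0.56, 0.02, 0.13, 0, 0, 0]
    - [30, 0.59, 0.02, 0.137, 0, 0, 0]
    - [30, 0.59, 0.02, 0.137, 0, 0, 0]

```text
time_s: 13.2
position: [0.568, 0.1739, 0.1248]
tcp_rot: [[-0.244, 0.967, -0.068], [0.933, 0.253, 0.255], [0.264, -0.001, -0.965]]
force: [0.7, 0.3, -1.2]
opening: 0.478
grasp_force: 30.0
```

```bash
python3 - <<'E'
from h import *
from rig import optics,read_state
p=read_state()["position"];d=np.array([-.2538,.9673]);x=np.array([.9673,.2538]);s=np.array([.5636,.1849])
print("u",(p[:2]-s)@d,"lat",(p[:2]-s)@x,p[2])
c=optics.capture("side"); cv2.imwrite("pics/ins.png",cv2.resize(c["color"][215:305,255:375],(720,540),interpolation=cv2.INTER_CUBIC))
E
```

```text
u -0.011723357870063683 lat 0.0014631350944396002 0.12481041428317366
```

View pics/ins.png

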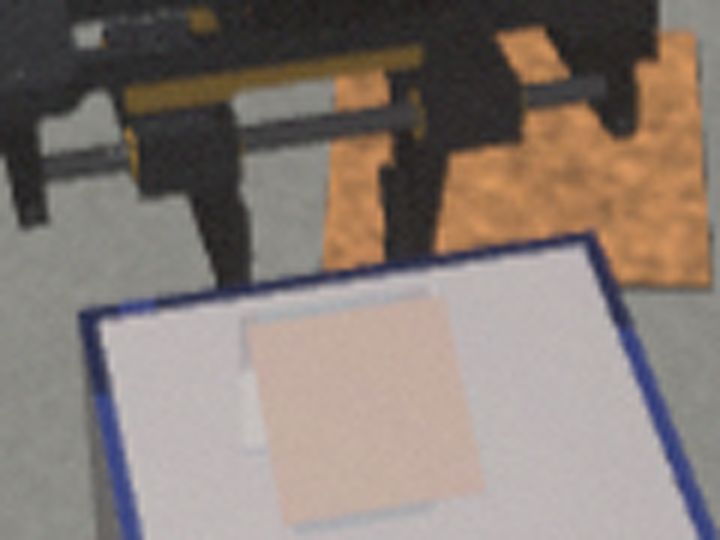

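The flap is swung up, seen through the roof as the larger orange square (250–480, 300–520), and the tin is under it with no notable force. Next I lower it onto the sill.

Request:
drive_tool:
  steps:
    - [30, -0.01, 0, 0.035, 0, 0, 0]
    - [30, -0.02, 0, 0.07, 0, 0, 0]
    - [30, -0.026, 0, 0.097, 0, 0, 0]
    - [30, -0.026, 0, 0.097, 0, 0, 0]

```text
time_s: 13.65
position: [0.5684, 0.1729, 0.1122]
tcp_rot: [[-0.242, 0.968, -0.068], [0.934, 0.251, 0.255], [0.264, -0.001, -0.965]]
force: [0.5, 0.2, -1.7]
opening: 0.479
grasp_force: 30.0
```

Request:
drive_tool:
  steps:
    - [30, 0.008, 0, 0.012, 0, 0, 0]
    - [30, 0.01, 0, 0.018, 0, 0, 0]
    - [30, 0.01, 0, 0.018, 0, 0, 0]

```text
time_s: 13.95
position: [0.5681, 0.1749, 0.1111]
tcp_rot: [[-0.243, 0.968, -0.067], [0.934, 0.252, 0.255], [0.263, -0.0, -0.965]]
force: [-0.6, -0.5, -2.1]
opening: 0.481
grasp_force: 30.0
```

Request:
drive_tool:
  steps:
    - [30, -0.002, 0, 0.01, 0, 0, 0]
    - [30, -0.004, 0, 0.015, 0, 0, 0]
    - [30, -0.004, 0, 0.015, 0, 0, 0]

```text
time_s: 14.25
position: [0.5682, 0.1749, 0.1094]
tcp_rot: [[-0.243, 0.968, -0.067], [0.934, 0.252, 0.255], [0.263, -0.0, -0.965]]
force: [-0.6, -0.6, -0.1]
opening: 0.48
grasp_force: 30.0
```

Force has come off, so the tin is touching the sill. Release.

Request:
drive_tool:
  steps:
    - [60, 0, 0, 0, 0, 0, 0]
    - [66, 0, 0, 0, 0, 0, 0]
    - [66, 0, 0, 0, 0, 0, 0]
    - [66, 0, 0, 0, 0, 0, 0]
    - [66, 0, 0, 0, 0, 0, 0]

```text
time_s: 14.75
position: [0.5681, 0.1749, 0.1093]
tcp_rot: [[-0.243, 0.968, -0.067], [0.934, 0.252, 0.255], [0.263, -0.0, -0.965]]
force: [0.2, -0.6, 0.3]
opening: 0.745
grasp_force: 0.0
```

```bash
python3 - <<'E'
from h import *
from rig import optics
c=optics.capture("side"); a=cv2.resize(c["color"][215:305,255:375],(480,360),interpolation=cv2.INTER_CUBIC)
c=optics.capture("top"); b=cv2.resize(c["color"][150:270,125:240],(320,360),interpolation=cv2.INTER_CUBIC)
cv2.imwrite("pics/rel.png",np.hstack([a,b]))
E
```

```text
(no output)
```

View pics/rel.png

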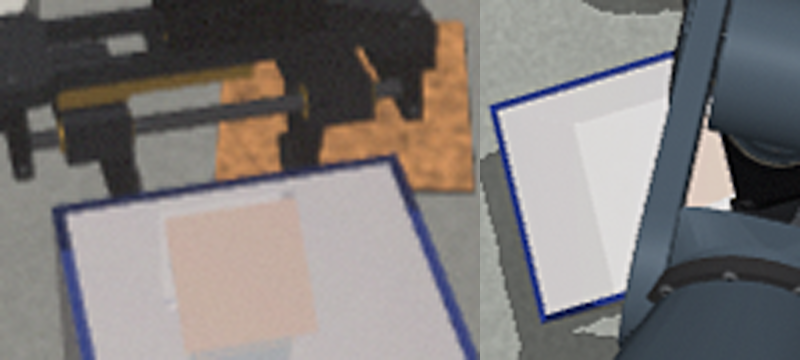

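The flap is still raised, with a grey-teal strip showing beyond it at (240,350), so the tin is hanging on the sill. I back off, close the fingers and push its tail.

Request:
drive_tool:
  steps:
    - [66, -0.1, 0, -0.027, 0, 0, 0]
    - [66, -0.25, 0, -0.067, 0, 0, 0]
    - [66, -0.45, 0, -0.12, 0, 0, 0]
    - [0, -0.45, 0, -0.12, 0, 0, 0]
    - [0, -0.45, 0, -0.12, 0, 0, 0]
    - [0, -0.45, 0, -0.12, 0, 0, 0]
    - [0, -0.45, 0, -0.12, 0, 0, 0]
    - [0, -0.45, 0, -0.12, 0, 0, 0]

```text
time_s: 15.65
position: [0.5818, 0.1214, 0.1089]
tcp_rot: [[-0.244, 0.967, -0.067], [0.933, 0.253, 0.255], [0.264, -0.001, -0.965]]
force: [-0.3, -0.0, 0.1]
opening: 0.39
grasp_force: 0.0
```

```bash
python3 - <<'E'
from h import *
from rig import optics
c=optics.capture("side"); a=cv2.resize(c["color"][190:305,255:375],(480,460),interpolation=cv2.INTER_CUBIC)
c=optics.capture("top"); b=cv2.resize(c["color"][150:270,125:240],(320,460),interpolation=cv2.INTER_CUBIC)
cv2.imwrite("pics/ret.png",np.hstack([a,b]))
E
```

```text
(no output)
```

View pics/ret.png

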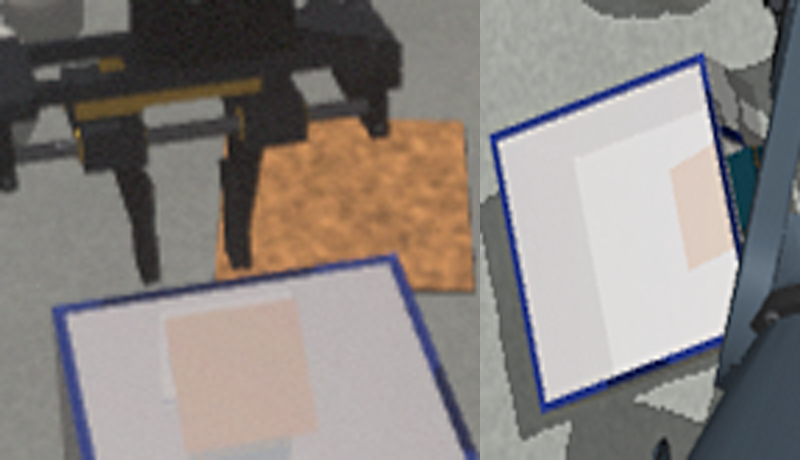

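The tin rests stably in the slot, flap on its top, with its teal tail sticking out at (740,185) in the top view. I lean the tool further so the fingertips lead, then push.

Request:
drive_tool:
  steps:
    - [0, 0.015, 0, -0.05, 0, 0.08, 0]
    - [0, 0.015, 0, -0.05, 0, 0.16, 0]
    - [0, 0.015, 0, -0.05, 0, 0.233, 0]
    - [0, 0.015, 0, -0.05, 0, 0.233, 0]
    - [0, 0.015, 0, -0.05, 0, 0.233, 0]
    - [0, 0.015, 0, -0.05, 0, 0.233, 0]

```text
time_s: 16.35
position: [0.5818, 0.1218, 0.1155]
tcp_rot: [[-0.207, 0.967, -0.146], [0.79, 0.253, 0.558], [0.577, -0.0, -0.817]]
force: [-0.4, 0.4, 0.1]
opening: 0.002
grasp_force: 0.0
```

```bash
python3 - <<'E'
from h import *
from rig import read_state
d=np.array([-.2538,.9673,0]);s=np.array([.5636,.1849,0]);x=np.array([.9673,.2538,0])
print(read_state()["opening"]); R=Rt(14.7,35)
for u in(-.03,-.01,.01): plan([(s+.001*x+u*d+[0,0,.116],R)])
E
```

```text
0.0024516513695799005
[0.5722 0.1561 0.116 ] rows 0.7 [0.245, -0.005, 0.168, -0.0, -0.003, -0.0]
[0.5671 0.1755 0.116 ] rows 1.1 [0.381, -0.005, 0.264, -0.0, -0.003, -0.0]
[0.562  0.1948 0.116 ] rows 1.5 [0.517, -0.005, 0.361, -0.0, -0.003, -0.0]
```

Request:
drive_tool:
  steps:
    - [0, 0.15, 0, 0.1, 0, 0, 0]
    - [0, 0.245, 0, 0.17, 0, 0, 0]
    - [0, 0.3, 0, 0.21, 0, 0, 0]
    - [0, 0.35, 0, 0.245, 0, 0, 0]
    - [0, 0.4, 0, 0.28, 0, 0, 0]
    - [0, 0.45, 0, 0.313, 0, 0, 0]
    - [0, 0.5, 0, 0.349, 0, 0, 0]
    - [0, 0.5, 0, 0.349, 0, 0, 0]

```text
time_s: 17.15
position: [0.5632, 0.1925, 0.1157]
tcp_rot: [[-0.206, 0.967, -0.147], [0.79, 0.253, 0.559], [0.578, -0.001, -0.816]]
force: [-0.5, 0.1, -0.2]
opening: 0.003
grasp_force: 0.0
```

Request:
drive_tool:
  steps:
    - [0, -0.2, 0, -0.14, 0, 0, 0]
    - [0, -0.4, 0, -0.28, 0, 0, 0]
    - [0, -0.7, 0, -0.49, 0, 0, 0]
    - [0, -0.9, 0, -0.63, 0, 0, 0]
    - [0, -0.9, 0, -0.63, 0, 0, 0]
    - [0, -0.9, 0, -0.63, 0, 0, 0]

```text
time_s: 17.75
position: [0.597, 0.0634, 0.1148]
tcp_rot: [[-0.204, 0.968, -0.145], [0.79, 0.25, 0.56], [0.578, -0.001, -0.816]]
force: [-0.6, 1.2, 0.3]
opening: 0.001
grasp_force: 0.0
```

```bash
python3 - <<'E'
from h import *
from rig import optics
c=optics.capture("side"); a=cv2.resize(c["color"][150:400,160:440],(448,400),interpolation=cv2.INTER_CUBIC)
c=optics.capture("top"); b=cv2.resize(c["color"][150:270,125:240],(340,400),interpolation=cv2.INTER_CUBIC)
cv2.imwrite("pics/fin.png",np.hstack([a,b]))
E
```

```text
(no output)
```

View pics/fin.png

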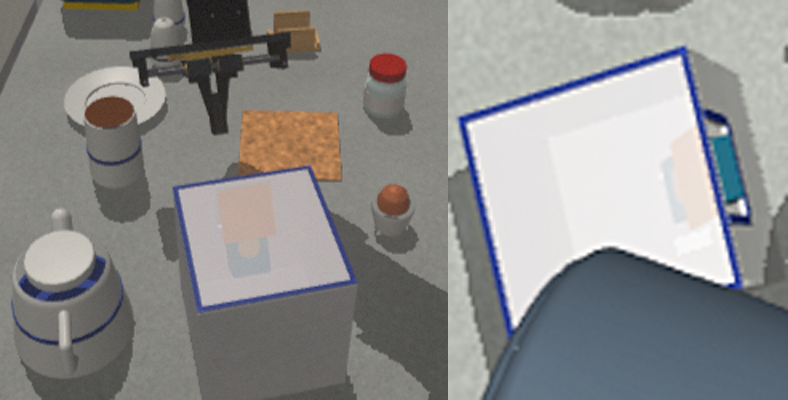

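The flap is still held open: teal shows in the slot at (732,165) in the top crop, and the tin's spot shows through the roof at (248,255). So the tin still hangs. That was my 11th picture, one over the limit of 10, so from here I use numbers only.

```bash
python3 - <<'E'
from h import *
from rig import optics
d=np.array([-.2538,.9673,0]);s=np.array([.5636,.1849,0]);x=np.array([.9673,.2538,0])
def pts(c,v):
    R=cv2.Rodrigues(c["rvec"])[0]; Z=c["range_z"][v[:,1],v[:,0]]
    C=np.c_[(v[:,0]-c["cx"])/c["fx"]*Z,(v[:,1]-c["cy"])/c["fy"]*Z,Z]; return (C-c["tvec"].ravel())@R,Z
T=optics.capture("top");S=optics.capture("side")
hs=cv2.cvtColor(T["color"],cv2.COLOR_BGR2HSV)
m=cv2.inRange(hs,(80,90,30),(108,255,255)); k=np.zeros_like(m); k[165:240,195:240]=m[165:240,195:240]
v=np.argwhere(k)[:,::-1]; P,Z=pts(T,v); ok=Z>0; Q=P[ok]-s; print("top teal n",len(v),ok.sum())
U=np.c_[Q@d,Q@x,Q[:,2]]; print(np.percentile(U,[5,25,50,75,95],axis=0).round(4).tolist())
# plane fit of teal
A=np.c_[U[:,:2],np.ones(len(U))]; print("z=au+bx+c",np.linalg.lstsq(A,U[:,2],rcond=None)[0].round(3))
# side: along column through the tin, roof pixels
for r in range(255,330,5):
    p,z=pts(S,np.array([[314,r]])); q=p[0]-s; print(r,S["color"][r,314],z.round(3),[(q@d).round(3),(q@x).round(3),q[2].round(3)])
g=ray(S,[[315,309]],.12)[0]-s; print("spot ray z.12",g@d,g@x); g=ray(S,[[315,309]],.09)[0]-s; print("z.09",g@d,g@x);g=ray(S,[[315,309]],.14)[0]-s; print("z.14",g@d,g@x)
E
```

```text
top teal n 136 135
[[-0.0935, -0.0774, 0.1072], [-0.0009, -0.0091, 0.1097], [0.0022, 0.0013, 0.1113], [0.0052, 0.0125, 0.114], [0.0073, 0.0209, 0.6989]]
z=au+bx+c [-5.248 -0.466  0.127]
255 [ 58  82 110] [1.103] [np.float64(-0.173), np.float64(-0.042), np.float64(0.001)]
260 [121  69  62] [0.861] [np.float64(0.003), np.float64(-0.005), np.float64(0.164)]
265 [171 172 180] [0.85] [np.float64(0.015), np.float64(-0.002), np.float64(0.166)]
270 [157 168 190] [0.841] [np.float64(0.027), np.float64(0.0), np.float64(0.166)]
275 [157 166 188] [0.831] [np.float64(0.038), np.float64(0.003), np.float64(0.166)]
280 [160 170 191] [0.822] [np.float64(0.049), np.float64(0.005), np.float64(0.166)]
285 [159 170 193] [0.814] [np.float64(0.059), np.float64(0.007), np.float64(0.166)]
290 [159 169 192] [0.804] [np.float64(0.071), np.float64(0.01), np.float64(0.167)]
295 [160 169 192] [0.799] [np.float64(0.079), np.float64(0.012), np.float64(0.165)]
300 [161 172 189] [0.79] [np.float64(0.09), np.float64(0.014), np.float64(0.166)]
305 [166 177 189] [0.781] [np.float64(0.1), np.float64(0.016), np.float64(0.166)]
310 [167 173 186] [0.774] [np.float64(0.11), np.float64(0.018), np.float64(0.166)]
315 [172 168 164] [0.766] [np.float64(0.119), np.float64(0.02), np.float64(0.166)]
320 [173 169 165] [0.758] [np.float64(0.128), np.float64(0.022), np.float64(0.166)]
325 [186 185 190] [0.753] [np.float64(0.136), np.float64(0.024), np.float64(0.165)]
spot ray z.12 0.0705118395190836 0.008204064148420143
z.09 0.04610489999849181 0.002948289173574767
z.14 0.08678313253281136 0.011707914131650479
```

```bash
python3 - <<'E'
from h import *
from rig import optics
d=np.array([-.2538,.9673,0]);s=np.array([.5636,.1849,0]);x=np.array([.9673,.2538,0])
T=optics.capture("top"); hs=cv2.cvtColor(T["color"],cv2.COLOR_BGR2HSV); R=cv2.Rodrigues(T["rvec"])[0]
for r in range(196,214,4):
    o=[]
    for u in range(208,228,1):
        Z=T["range_z"][r,u]; q=(np.array([(u-T["cx"])/T["fx"]*Z,(r-T["cy"])/T["fy"]*Z,Z])-T["tvec"].ravel())@R-s
        o.append((u,int(round(1000*q@d)),int(round(1000*q[2])),*hs[r,u].tolist()))
    print(r,o)
E
```

```text
196 [(208, 12, 162, 14, 22, 237), (209, 10, 163, 14, 22, 240), (210, 7, 166, 17, 27, 251), (211, 6, 165, 6, 28, 227), (212, 4, 164, 114, 203, 148), (213, 2, 163, 116, 130, 157), (214, 0, 165, 110, 65, 158), (215, 8, 115, 95, 92, 139), (216, 7, 112, 96, 200, 135), (217, 5, 114, 97, 189, 136), (218, 2, 114, 97, 184, 136), (219, 0, 114, 97, 188, 134), (220, -2, 115, 97, 191, 139), (221, -2, 107, 98, 210, 120), (222, -2, 94, 125, 29, 98), (223, -1, 77, 21, 17, 147), (224, -1, 66, 30, 12, 144), (225, 0, 52, 30, 7, 142), (226, -1, 43, 50, 5, 142), (227, 0, 30, 38, 7, 142)]
200 [(208, 14, 164, 13, 20, 237), (209, 11, 166, 14, 22, 237), (210, 10, 162, 14, 22, 239), (211, 8, 163, 16, 27, 249), (212, 6, 164, 5, 27, 226), (213, 4, 164, 116, 172, 151), (214, 2, 164, 115, 174, 145), (215, 1, 161, 108, 95, 142), (216, -1, 160, 95, 93, 140), (217, 7, 113, 97, 198, 135), (218, 5, 114, 97, 188, 137), (219, 3, 111, 97, 184, 136), (220, 1, 112, 97, 183, 135), (221, -1, 109, 97, 188, 137), (222, -3, 111, 98, 209, 116), (223, -1, 93, 120, 32, 103), (224, 0, 76, 21, 17, 146), (225, -1, 68, 30, 9, 144), (2
[... 1089 characters left out ...]
6, 208, 129), (224, -2, 109, 99, 215, 122), (225, -4, 106, 112, 148, 107), (226, -1, 80, 120, 15, 117), (227, -1, 69, 34, 12, 146)]
212 [(208, 19, 166, 14, 22, 237), (209, 18, 162, 13, 23, 237), (210, 16, 164, 13, 20, 237), (211, 14, 166, 14, 22, 237), (212, 12, 165, 13, 20, 237), (213, 10, 165, 14, 21, 238), (214, 9, 162, 16, 26, 247), (215, 6, 163, 5, 26, 228), (216, 4, 165, 116, 132, 160), (217, 2, 164, 114, 209, 151), (218, 1, 162, 118, 65, 160), (219, -1, 160, 23, 23, 186), (220, 30, 5, 24, 14, 180), (221, 27, 5, 23, 12, 174), (222, 25, 5, 30, 9, 164), (223, 23, 6, 30, 9, 210), (224, 3, 96, 30, 3, 255), (225, 1, 96, 108, 5, 233), (226, -2, 98, 115, 178, 126), (227, 0, 79, 109, 18, 113)]
```

The depths give a consistent picture. The tin is tipped about 65° nose-down. Its tail's lower edge is at u≈−3 mm, z≈107 mm, its underside leans on the sill's inner edge, and the flap presses it from behind. My first push was too high. I push again with the leading corner at z≈108 mm.

```bash
python3 - <<'E'
from h import *
d=np.array([-.2538,.9673,0]);s=np.array([.5636,.1849,0]);x=np.array([.9673,.2538,0]); R=Rt(14.7,35)
a=s+.001*x-.028*d+[0,0,.103]; b=a+.042*d
plan([(a,R)]); plan([(b,R)],a,R)
E
```

```text
[0.5717 0.1581 0.103 ] rows 1.9 [0.594, -0.002, 0.544, -0.001, -0.004, -0.0]
[0.561  0.1987 0.103 ] rows 0.8 [0.287, -0.0, 0.201, 0.0, 0.0, 0.0]
```

Request:
drive_tool:
  steps:
    - [0, 0.15, 0, 0.22, 0, 0, 0]
    - [0, 0.35, 0, 0.36, 0, 0, 0]
    - [0, 0.594, 0, 0.544, 0, 0, 0]
    - [0, 0.594, 0, 0.544, 0, 0, 0]
    - [0, 0.594, 0, 0.544, 0, 0, 0]

```text
time_s: 18.5
position: [0.5721, 0.1583, 0.103]
tcp_rot: [[-0.208, 0.967, -0.148], [0.789, 0.255, 0.558], [0.577, -0.0, -0.816]]
force: [0.6, 0.3, 0.5]
opening: 0.006
grasp_force: 0.0
```

Request:
drive_tool:
  steps:
    - [0, 0.06, 0, 0.042, 0, 0, 0]
    - [0, 0.12, 0, 0.084, 0, 0, 0]
    - [0, 0.17, 0, 0.119, 0, 0, 0]
    - [0, 0.21, 0, 0.147, 0, 0, 0]
    - [0, 0.25, 0, 0.175, 0, 0, 0]
    - [0, 0.287, 0, 0.201, 0, 0, 0]
    - [0, 0.287, 0, 0.201, 0, 0, 0]
    - [0, 0.287, 0, 0.201, 0, 0, 0]

```text
time_s: 19.3
position: [0.5621, 0.1976, 0.103]
tcp_rot: [[-0.206, 0.968, -0.146], [0.79, 0.253, 0.559], [0.577, -0.0, -0.816]]
force: [-0.2, -0.8, 0.5]
opening: 0.006
grasp_force: 0.2
```

```bash
cat > chk.py <<'E'
from h import *
from rig import optics,read_state
d=np.array([-.2538,.9673,0]);s=np.array([.5636,.1849,0]);x=np.array([.9673,.2538,0])
p=np.array(read_state()["position"])-s; print("tcp u,lat,z",(p@d).round(4),(p@x).round(4),p[2].round(4),read_state()["time_s"])
T=optics.capture("top");S=optics.capture("side")
hs=cv2.cvtColor(T["color"],cv2.COLOR_BGR2HSV);m=cv2.inRange(hs,(80,90,30),(108,255,255));o=cv2.inRange(hs,(3,120,60),(18,255,255))
print("slot teal px",(m[185:225,205:232]>0).sum(),"slot orange px",(o[170:240,195:240]>0).sum())
S0=load("side")["color"].astype(int);D=np.abs(S["color"].astype(int)-S0).max(2)[262:350,262:380]
print("side changed px",(D>14).sum()); v=np.argwhere(D>14)
if len(v): print("bbox",v.min(0)+[262,262],v.max(0)+[262,262],"mean",v.mean(0)+[262,262])
H=cv2.cvtColor(S["color"],cv2.COLOR_BGR2HSV); f=cv2.inRange(H,(3,15,120),(20,120,255)); w=np.argwhere(f[258:345,270:340]); print("flap px side",len(w),(w.min(0),w.max(0)) if len(w) else "")
E
python3 chk.py
```

```text
tcp u,lat,z 0.0127 0.0018 0.103 19.3
slot teal px 0 slot orange px 2
side changed px 1100
bbox [262 266] [349 367] mean [310.41090909 309.75454545]
flap px side 1163 (array([ 0, 13]), array([71, 60]))
```

Now retreat well back and check the slot again.

Request:
drive_tool:
  steps:
    - [0, -0.15, 0, -0.105, 0, 0, 0]
    - [0, -0.3, 0, -0.21, 0, 0, 0]
    - [0, -0.6, 0, -0.42, 0, 0, 0]
    - [0, -0.95, 0, -0.665, 0, 0, 0]
    - [0, -0.95, 0, -0.665, 0, 0, 0]
    - [0, -0.95, 0, -0.665, 0, 0, 0]
    - [0, -0.95, 0, -0.665, 0, 0, 0]

```text
time_s: 20.1
position: [0.5965, 0.0637, 0.1023]
tcp_rot: [[-0.205, 0.968, -0.147], [0.789, 0.252, 0.56], [0.579, -0.001, -0.815]]
force: [-0.3, 0.4, 0.4]
opening: 0.009
grasp_force: 0.0
```

```bash
cat >> chk.py <<'E'
print("initial flap px side",len(np.argwhere(cv2.inRange(cv2.cvtColor(load("side")["color"],cv2.COLOR_BGR2HSV),(3,15,120),(20,120,255))[258:345,270:340])))
t=load("top");h0=cv2.cvtColor(t["color"],cv2.COLOR_BGR2HSV);print("initial slot orange",(cv2.inRange(h0,(3,120,60),(18,255,255))[170:240,195:240]>0).sum())
R=cv2.Rodrigues(T["rvec"])[0]
for C in(t,T):
  o=[]
  for u in range(210,228):
    Z=C["range_z"][202,u]; q=(np.array([(u-T["cx"])/T["fx"]*Z,(202-T["cy"])/T["fy"]*Z,Z])-T["tvec"].ravel())@R-s
    o.append((u,int(round(1000*q@d)),int(round(1000*q[2])),*cv2.cvtColor(C["color"],cv2.COLOR_BGR2HSV)[202,u].tolist()))
  print(o)
for r in range(262,350,8): print(r,S["color"][r,285:345:10].tolist())
E
python3 chk.py
```

```text
tcp u,lat,z -0.1256 0.001 0.1023 20.1
slot teal px 4 slot orange px 80
side changed px 1234
bbox [262 262] [337 379] mean [308.49513776 314.05186386]
flap px side 934 (array([1, 3]), array([73, 58]))
initial flap px side 843
initial slot orange 79
[(210, 11, 165, 10, 4, 198), (211, 9, 164, 24, 6, 204), (212, 7, 163, 135, 3, 185), (213, 5, 164, 118, 71, 137), (214, 2, 167, 114, 221, 112), (215, 1, 163, 113, 160, 116), (216, 0, 161, 152, 46, 89), (217, 5, 127, 12, 221, 112), (218, 5, 118, 12, 231, 108), (219, 5, 108, 11, 178, 106), (220, 4, 100, 14, 33, 133), (221, 4, 94, 50, 8, 192), (222, 1, 96, 115, 15, 191), (223, -1, 96, 115, 116, 132), (224, -2, 90, 111, 30, 84), (225, -1, 74, 30, 14, 112), (226, 0, 58, 30, 7, 108), (227, -1, 52, 30, 10, 107)]
[(210, 10, 166, 25, 7, 232), (211, 9, 163, 21, 17, 243), (212, 7, 164, 99, 11, 225), (213, 5, 165, 116, 79, 177), (214, 3, 166, 114, 211, 149), (215, 1, 164, 113, 157, 153), (216, -1, 163, 150, 44, 117), (217, 4, 132, 12, 214, 148), (218, 4, 122, 12, 220, 147), (219, 5, 109, 12, 205, 122), (220, 5, 99, 94, 38, 115), (221, 3, 96, 87, 20, 224
[... 635 characters left out ...]
2, 181, 186], [181, 182, 188], [181, 178, 187], [180, 178, 184]]
302 [[182, 182, 188], [181, 181, 186], [176, 172, 170], [172, 171, 166], [180, 180, 186], [181, 180, 186]]
310 [[184, 182, 190], [181, 182, 186], [171, 171, 170], [171, 175, 185], [174, 172, 168], [180, 181, 188]]
318 [[183, 183, 189], [183, 180, 188], [173, 168, 166], [172, 168, 168], [172, 168, 166], [183, 183, 189]]
326 [[184, 186, 190], [186, 185, 191], [172, 169, 167], [164, 173, 183], [174, 170, 170], [184, 181, 188]]
334 [[181, 175, 182], [185, 185, 190], [170, 168, 165], [171, 166, 166], [163, 150, 149], [128, 71, 62]]
342 [[141, 77, 64], [127, 81, 71], [109, 107, 111], [101, 102, 104], [103, 104, 108], [101, 101, 104]]
```

```bash
python3 - <<'E'
from h import *
from rig import optics
d=np.array([-.2538,.9673,0]);s=np.array([.5636,.1849,0]);x=np.array([.9673,.2538,0])
S=optics.capture("side");T=optics.capture("top")
L=cv2.cvtColor(S["color"],cv2.COLOR_BGR2LAB).astype(int)
for r in range(292,342,3): print(r,L[r,296:340:4,1:].tolist())
for z in(.006,.04,.07):
    for uv in([310,300],[314,310],[314,326],[314,337]):
        g=ray(S,[uv],z)[0]-s; print(z,uv,(g@d).round(3),(g@x).round(3))
for n,c in(("top",T),("side",S)):
    D=cv2.absdiff(cv2.GaussianBlur(c["color"],(5,5),0),cv2.GaussianBlur(load(n)["color"],(5,5),0)).max(2)
    boxes={"top":dict(jam=(355,268,392,305),egg=(252,268,280,298),pot=(142,90,225,150),tumb=(280,100,316,138),saucer=(326,78,398,148),salt=(396,122,424,152),pep=(440,118,470,146),stand=(424,205,460,246)),"side":dict(jam=(385,182,418,224),egg=(390,262,422,300),pot=(165,282,240,380),tumb=(212,208,252,268),saucer=(198,192,266,235),salt=(250,158,278,196))}[n]
    for k,(a,b,e,f) in boxes.items(): print(n,k,(D[b:f,a:e]>40).mean().round(3),end="; ")
E
```

```text
292 [[130, 130], [130, 131], [130, 129], [130, 129], [131, 128], [131, 128], [130, 129], [130, 129], [130, 128], [131, 127], [130, 129]]
295 [[131, 129], [131, 128], [131, 128], [131, 129], [130, 129], [129, 130], [132, 129], [130, 129], [130, 128], [130, 129], [131, 127]]
298 [[131, 129], [131, 129], [131, 128], [131, 128], [130, 129], [129, 129], [129, 127], [130, 129], [130, 128], [131, 129], [131, 128]]
301 [[131, 129], [130, 128], [127, 127], [127, 126], [127, 125], [126, 127], [127, 125], [130, 129], [131, 128], [130, 129], [130, 129]]
304 [[130, 129], [129, 128], [128, 125], [128, 126], [127, 125], [126, 123], [127, 125], [129, 128], [129, 130], [129, 129], [130, 128]]
307 [[131, 128], [128, 128], [128, 126], [127, 126], [128, 126], [127, 126], [128, 125], [129, 127], [130, 129], [131, 128], [130, 129]]
310 [[129, 130], [129, 128], [128, 127], [129, 129], [130, 133], [130, 132], [128, 129], [127, 125], [130, 129], [130, 129], [130, 128]]
313 [[131, 128], [129, 128], [127, 127], [127, 126], [128, 126], [127, 126], [128, 125], [129, 125], [131, 128], [129, 129], [130, 129]]
316 
[... 1089 characters left out ...]
40 [[138, 99], [140, 95], [139, 98], [136, 107], [131, 121], [129, 130], [128, 129], [128, 129], [128, 129], [128, 129], [128, 130]]
0.006 [310, 300] -0.046 -0.007
0.006 [314, 310] -0.02 -0.009
0.006 [314, 326] 0.017 -0.001
0.006 [314, 337] 0.041 0.004
0.04 [310, 300] -0.018 -0.001
0.04 [314, 310] 0.007 -0.004
0.04 [314, 326] 0.043 0.004
0.04 [314, 337] 0.066 0.009
0.07 [310, 300] 0.008 0.004
0.07 [314, 310] 0.032 0.002
0.07 [314, 326] 0.066 0.009
0.07 [314, 337] 0.088 0.014
top jam 0.831; top egg 0.776; top pot 0.584; top tumb 0.196; top saucer 0.857; top salt 0.577; top pep 0.331; top stand 0.822; side jam 0.0; side egg 0.0; side pot 0.0; side tumb 0.003; side saucer 0.065; side salt 0.12;
```

```bash
python3 -c "
from rig import order,read_state
print(order.hand_in(),read_state()['time_s'])"
```

```text
the job is handed in; nothing more can be done
the job is handed in; nothing more can be done
```

The tin is in the caddy with the flap shut and the job is handed in at about 20 s of robot time; the tin needed two pushes with closed fingertips, the side view shows no crockery or jam jar moved (pepper shaker not checked there), and I viewed 11 pictures, one over the limit of 10.

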